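# Clear worn castings off a proof press bed into the scrap bin

### The job

The worn metal castings on the proof press bed are for scrap: swing the carriage's cam lock lever right out to free it and roll the carriage all the way to the head end, so that the bed is clear. The castings are too heavy to lift, so slide them along the bed and tip every one of them over the open tail end into the scrap bin. When they are all in the bin, roll the carriage fully home against its stop at the tail end and flip the lock lever fully back to locked; leave the bottle, tin and hand roller on the bench alone.

Things in the scene. Friction and masses are not known exactly. Their poses are not given: they have to be found in the camera images.
- press: Fixed tabletop proof press, sizes in mm: steel bed 250 wide (x), 700 long (y), its top 140 above the bench. Origin on the bench under the bed's middle; +y along the bed to its open tail end (y 350), -y to the head. Rails 24 high along the whole bed at |x| 70..90; the castings lie in the 140 wide channel between. A 22 high bar closes the channel's head end (inner face y -338).
- tail_edge (a point): Middle of the bed's tail edge, on the bed's top (press x 0, y 350, z 140); axes as the press. The bed overhangs the bin there: a casting whose middle is pushed past this edge tips into the bin.
- bin_in (a point): Centre of the inner floor (4 above the bench) of the scrap bin: open sheet-metal box, outside 250 (x, across the bed) x 220 (y) x 112 high, wall 4, fixed at the tail of the press, its near wall tucked about 35 under the bed's overhang. Axes roughly as the press.
- carriage (a joint): Carriage on the rails: 58 mm roller between two grey cheeks. m; 0 = at the tail stop, 0.55 = at the head stop (moves along press -y). Locked it has only a few mm of play. Free, it leaves the lock's notch (first 15 mm) with up to 8 N, then rolls with 3 N plus 8 N per m/s and stays where left. Covers 58 either side of its handle in y, 104 in x; cheeks 85, rings 96 above the bed; 9 clear over castings.
- handle (a point): Middle of the carriage's black handle bar: round, 20 thick, 80 long across the bed (press x), 135 above the bed's top, over the carriage's middle (press y 275 when the carriage is at 0). Slanting stays 10 thick carry it at 28 either side of the middle.
- lock_lever (a joint): Cam lock lever on the carriage's near cheek (towards the robot), turning in the press x-z plane. rad; 0 = locked: upright, leaning 0.4 in over the carriage (press +x); 1.15 = free: swung out and down to press -x, 0.75 from upright. Its cam holds a roller down in a notch of the bed; lets go beyond about 1.0, locks again only with the carriage home. Turns with 0.1 Nm, stays where left.
- lever_tip (a point): End of the lock lever on its centre line, 100 from the pin (the rounded end stands 8.5 further out). The outer 40 is a black grip 17 thick, the rest a rod 11 thick. Axes turn with the lever.
- lever_pin (a point): Pin the lock lever turns about (axis along press y): press x -113, 32 above the bed's top, 30 nearer the tail than the handle. It moves with the carriage.
- casting_a: Worn grey type-metal casting, a flat slab 104 x 66 x 22 high (x by y by z) with a shallow relief on top, about 1.5 kg, too heavy to lift; origin at the centre of its underside, z up as it lies relief upwards. At the start its y axis lies roughly along the bed. May be absent.
- casting_a_mid (a point): The middle of casting_a, 11 above its underside.
- casting_b: Worn grey type-metal casting, a flat slab 98 x 70 x 22 high (x by y by z) with a shallow relief on top, about 1.5 kg, too heavy to lift; origin at the centre of its underside, z up as it lies relief upwards. At the start its y axis lies roughly along the bed. May be absent.
- casting_b_mid (a point): The middle of casting_b, 11 above its underside.
- casting_c: Worn grey type-metal casting, a flat slab 100 x 62 x 22 high (x by y by z) with a shallow relief on top, about 1.5 kg, too heavy to lift; origin at the centre of its underside, z up as it lies relief upwards. At the start its y axis lies roughly along the bed. May be absent.
- casting_c_mid (a point): The middle of casting_c, 11 above its underside.
- casting_d: Worn grey type-metal casting, a flat slab 94 x 68 x 22 high (x by y by z) with a shallow relief on top, about 1.5 kg, too heavy to lift; origin at the centre of its underside, z up as it lies relief upwards. At the start its y axis lies roughly along the bed. May be absent.
- casting_d_mid (a point): The middle of casting_d, 11 above its underside.
- spirit_bottle: Bystander: white stoneware bottle, 68 across and 170 high, standing on the bench beyond the press. Origin at its foot.
- ink_tin: Bystander: ink tin, 90 across and 60 high, standing on the bench beyond the press. Origin at its foot.
- brayer: Bystander: hand inking roller with a wooden handle, 38 high, 170 long, lying on the bench between the robot and the press. Origin under the roller's middle.
There are look-alikes about, which are no part of the job. What is shaped like the casting_c but blue or purple is not meant.

How it is judged:
On the way, in this order (a step that is already met when the one before it is completed fails the run):
1. the lock lever is swung out to free (value of joint lock_lever above 1 rad), for 0.1 s.
2. the carriage is rolled all the way to the head end (value of joint carriage above 0.53 m), for 0.2 s.
3. every casting has been tipped into the scrap bin (x of casting_a_mid in the frame of bin_in between -0.122 and 0.122 m and y of casting_a_mid in the frame of bin_in between -0.107 and 0.107 m and z of each of casting_a_mid, casting_b_mid, casting_c_mid, casting_d_mid in the frame of bin_in below 0.105 m and x of casting_b_mid in the frame of bin_in between -0.122 and 0.122 m and y of casting_b_mid in the frame of bin_in between -0.107 and 0.107 m and x of casting_c_mid in the frame of bin_in between -0.122 and 0.122 m and y of casting_c_mid in the frame of bin_in between -0.107 and 0.107 m and x of casting_d_mid in the frame of bin_in between -0.122 and 0.122 m and y of casting_d_mid in the frame of bin_in between -0.107 and 0.107 m), for 0.5 s.
At the end, for the whole second after the job is handed in: Carriage within 12 mm of its tail stop, lock lever within 0.15 rad of locked, and the middle of every casting inside the bin's walls, at most 105 mm above the bin's floor, and at rest (all of step 3 and value of joint carriage below 0.012 m and value of joint lock_lever below 0.15 rad and linear speed of each of casting_a, casting_b, casting_c, casting_d below 0.02 m/s); the robot touches nothing.
It fails at once if a casting is lifted off the bed (more than 35 mm) (z of any of casting_a, casting_b, casting_c, casting_d in the frame of press above 0.175 m).
It fails at once if the bottle, the tin or the hand roller is shifted by more than 30 mm (distance of any of spirit_bottle, ink_tin, brayer from where it was at the start of the episode above 0.03 m).
Of casting_a, casting_b, casting_c, casting_d only 3 to 4 are there at a start; the rules pass over those that are not, and their reading is None.
At some moment in a run one of casting_a, casting_b, casting_c, casting_d may be knocked a few centimetres aside while the robot is not near it.
Once in a run the grip may slacken for a moment while it holds something.
It also fails if it takes over 208 s, if anything falls off the work surface, if the arm or the gripper's body presses on something with over 40 N, if the wrist force passes 120 N, or if a joint passes its speed limit or range.

### The arm

A 6-joint arm with a two-finger parallel gripper is mounted at the origin on the work surface. World frame = base frame: x ahead of the robot, y to its left, z up, the work surface at z = 0. Lengths are in m, angles in rad, forces in N, time in s.
With the tool pointing down it reaches from about 0.35 to 0.95 m from the base axis. Payload 17.4 kg.
Tool frame: the origin (TCP) lies at the very end of the fingers, on their centre line; the grasp point (between the pads) lies 19 mm behind it; z points along the fingers, y is the line along which they close (so a half turn about z gives the same grasp; the last joint's range is limited). The gripper opens to 93 mm and grips with 3 to 60 N. Pads are 15 mm wide; open, the fingers measure 128 mm over their backs; the gripper's body (75 mm by 188 mm) begins 65 mm behind the grasp point.
Start: joints at [-0.038, 0.116, 1.442, -0, 1.584, -0.038], TCP at [0.675, -0, 0.219] pointing down, gripper open.
Joint ranges: [-2.83, 2.83], [-0.83, 2.19], [0.07, 2.5], [-1.14, 4.28], [0.01, 3], [-2.97, 2.97]. Speed limits (rad/s): [1.89, 1.89, 2.22, 3.14, 3.14, 3.14].

### API

Orientations are given as a rotation vector (axis times angle).
In Python, from rig import readout, vision, r gives the robot as it stands.
- The arm moves only by the tool servo_tool, never from a script. Its arguments are lists of equal length, an entry for each row: "linear": the shift along the tool's x, y, z normalised to -1 to 1, where 1 is 0.5 m, a list of three; "rotation": the turn, a rotation vector about the tool's x, y, z normalised to -1 to 1, where 1 is 90 degrees, a list of three; "fingers": the gripper's target within -1 to 1 (shut at 1, half-way at 0, fully open at -1). A call has 1 to 8 rows; each row is the pose to reach, as a shift and turn from the pose commanded when the call began, along the tool's axes at that moment; what a row does not reach only later rows make up. A row lasts 1/12 s, in which the tool goes at most 41.7 mm and 7.16 degrees, less where a joint would pass 70% of its speed; a pose out of reach is approached as far as the arm can. A call with a number of a shift or a turn outside -1 to 1 is refused whole. A call with a gripper value outside its range is refused whole. The fingers move at their own pace and stop on an object; "squeeze" is the grip in N (left out, the last holds). Time passes only in rows, so rows that repeat a pose let the fingers close. It gives the time, the measured TCP pose, the force, the opening and the grip force at its end, in the units of the state.
- readout.sense(): the state, without advancing time (a new reading comes with each control period).
- vision.read_camera(name): name is "scene" or "side" or "wrist"; returns a dict with "pixels" (400x640x3 uint8, red, green, blue), "mtx" (3x3 intrinsics, pixels), "dist_coeffs" ([k1, k2, p1, p2, k3] as OpenCV has them; the pictures are not rectified), "R" (3x3) and "t" (3): a world point X has camera coordinates R X + t; the wrist camera has in their place "T_tool_cam" (4x4, takes a point from camera to tool coordinates, whose origin is the TCP and whose axes are the flange's). Camera axes: x right, y down, z forward; pixel columns grow to the right and rows downward; lengths in m; the calibration is good to about 2 mm. A picture is of the moment at which its call begins: read the wrist's pose just before it. There is no depth.
- r.job_done(): hands the job in; it is judged then, once.
The state is a dict: "time": time; "joint_positions": joint angles; "dq": joint speeds; "joint_torque": joint torques, N m; "tool_pos": TCP position; "orientation": TCP orientation; "force": force on the tool from outside, world axes, zero at the start; "moment": the same for the moment, N m; "width": opening from 0.0 (shut) to 1.0 (fully open); "grasp_force": force on a finger pad.
Only numpy, scipy, OpenCV 4.12 (cv2) and the standard library are available. Lean on these libraries where they do the work, as an engineer would, in place of code of your own. Each camera call takes 0.05 s, during which the arm holds its last target. There are 200 camera calls.

## Working session

There is one attempt and no reset: what is moved stays moved. The work goes in short steps, Python scripts to look and compute and a tool call to move; the robot and the scene stay as the last step left them, time stands still between calls to the robot, and variables do not carry over. Pictures are saved under pics/ and viewed, at most 14 in all, crops included, and the job is handed in when it is done.

Besides the shell and the picture viewer there is one more tool, called after "Call:" as a command line: name --argument value ..., lists and objects as JSON in quotes. servo_tool: Moves the arm, as the interface text tells. Its arguments: {"type":"object","properties":{"linear":{"type":"array","items":{"type":"array","items":{"type":"number","minimum":-1,"maximum":1}}},"rotation":{"type":"array","items":{"type":"array","items":{"type":"number","minimum":-1,"maximum":1}}},"fingers":{"type":"array","items":{"type":"number"}},"squeeze":{"type":"number"}},"required":["linear","rotation","fingers"]}

```bash
ls; mkdir -p pics
python3 - <<'E'
from rig import readout, vision, r
import cv2
s=readout.sense();print(s)
for n in("scene","side"):
    c=vision.read_camera(n);cv2.imwrite(f"pics/{n}0.png",c["pixels"][:,:,::-1]);print(n,c["mtx"].tolist(),c["dist_coeffs"],c["R"].tolist(),c["t"])
c=vision.read_camera("wrist");print(c["T_tool_cam"])
E
```

```text
pics
{'time': 0.0, 'joint_positions': array([-3.78321263e-02,  1.16473537e-01,  1.44229232e+00, -3.25315146e-05,
        1.58403906e+00, -3.78075946e-02]), 'dq': array([ 0.00055595,  0.00012946,  0.00023291, -0.00052145, -0.00042282,
       -0.00045428]), 'joint_torque': array([-2.39607485e-03, -7.21266031e+01, -6.22611737e+01,  7.77577632e-02,
        2.38535833e-02, -2.17692599e-05]), 'tool_pos': array([ 6.74771369e-01, -3.18045190e-05,  2.17896794e-01]), 'orientation': array([-2.22085599e+00, -2.22080060e+00,  1.33171050e-03]), 'force': array([-0.56362567, -0.32813859,  0.21285955]), 'moment': array([-0.02332073,  0.04419132,  0.01755366]), 'grasp_force': 0.0, 'width': 0.9990779512492877}
scene [[381.9790519971956, 0.0, 323.5526852097172], [0.0, 381.9790519971956, 200.03873577955818], [0.0, 0.0, 1.0]] [-0.09087933  0.          0.          0.          0.        ] [[-0.45157996344347157, 0.8921572057295644, -0.011448007739712588], [0.6972381563896638, 0.3448544897463147, -0.6284380114029956], [-0.5567176033598501, -0.29177200202662457, -0.7777754232055932]] [ 0.15419122 -0.30316737  1.68214983]
side [[442.5576545643241, 0.0, 323.9996124388323], [0.0, 442.5576545643241, 192.99433347260256], [0.0, 0.0, 1.0]] [-0.01110673  0.          0.          0.          0.        ] [[0.9039739537855407, -0.4271419757470147, 0.019514697852479307], [-0.25189075167780245, -0.5688531171662587, -0.7829158194272372], [0.3455172066576836, 0.70281993685806, -0.6218215147920696]] [-0.47053165  0.33300486  1.04815285]
[[-9.30372648e-04 -9.61016945e-01 -2.76487911e-01  7.64859840e-02]
 [ 9.99999043e-01 -6.11136211e-04 -1.24077578e-03 -5.83880195e-05]
 [ 1.02343477e-03 -2.76488801e-01  9.61016595e-01 -1.66888093e-01]
 [ 0.00000000e+00  0.00000000e+00  0.00000000e+00  1.00000000e+00]]
```

View pics/scene0.png

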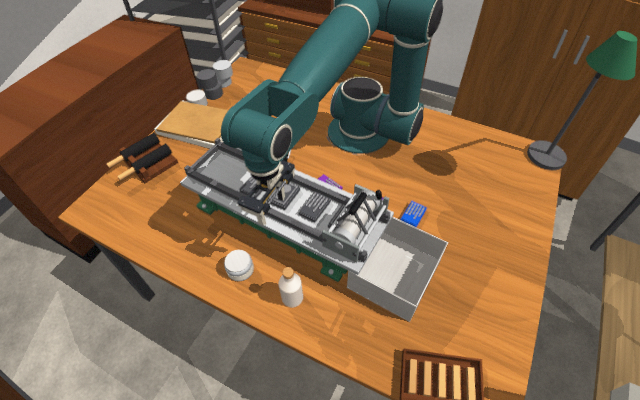

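View pics/side0.png

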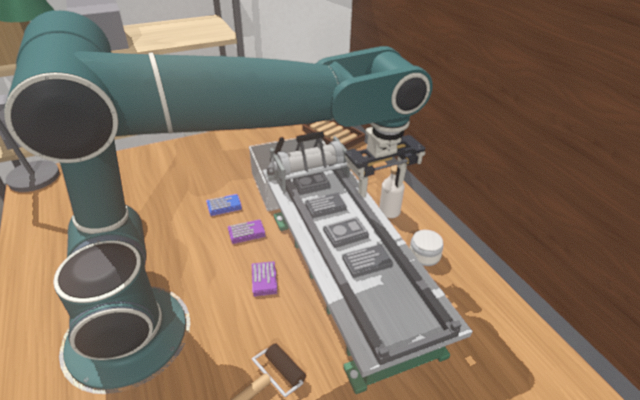

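Run:
```python
import cv2
a=cv2.imread("pics/side0.png")[125:395,220:480];cv2.imwrite("pics/s1.png",cv2.resize(a,None,fx=2.2,fy=2.2,interpolation=cv2.INTER_CUBIC))
a=cv2.imread("pics/scene0.png")[135:320,170:450];cv2.imwrite("pics/s2.png",cv2.resize(a,None,fx=2.8,fy=2.8,interpolation=cv2.INTER_CUBIC))
```

```text
(no output)
```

View pics/s1.png

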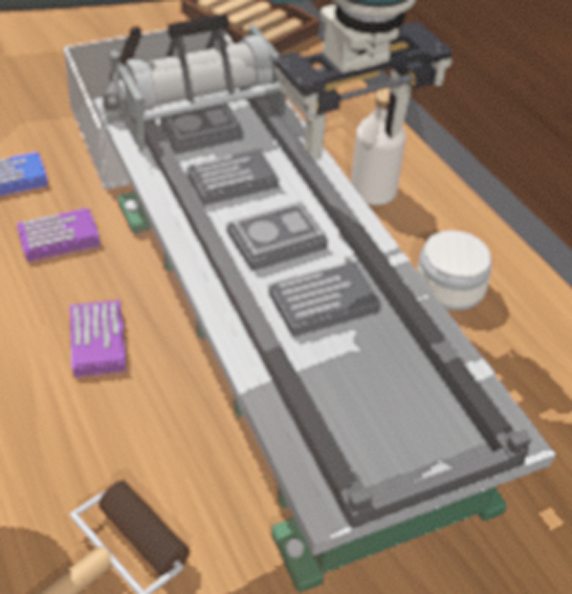

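View pics/s2.png

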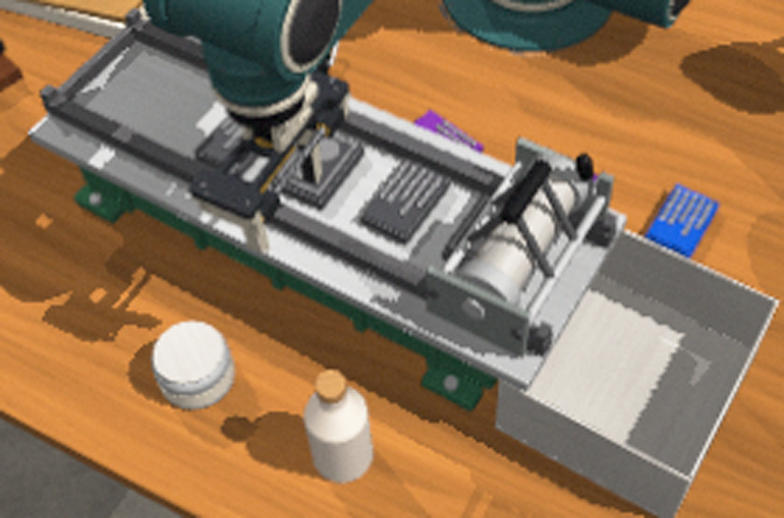

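```bash
cat > h.py <<'E'
import numpy as np,cv2
from scipy.spatial.transform import Rotation as Ro
from rig import readout,vision
def ray(c,uv,R=None,t=None):
    R=c["R"] if R is None else R; t=c["t"] if t is None else t
    p=cv2.undistortPoints(np.array([[uv]],float),c["mtx"],np.array(c["dist_coeffs"]))[0,0]
    return -R.T@t, R.T@np.array([p[0],p[1],1.])
def plane(o,d,z): return o+d*(z-o[2])/d[2]
def tri(rs):
    A=sum(np.eye(3)-np.outer(d,d)/(d@d) for o,d in rs);b=sum((np.eye(3)-np.outer(d,d)/(d@d))@o for o,d in rs)
    return np.linalg.solve(A,b)
def wrist(name):
    s=readout.sense();c=vision.read_camera("wrist");T=np.eye(4);T[:3,:3]=Ro.from_rotvec(s["orientation"]).as_matrix();T[:3,3]=s["tool_pos"]
    M=np.linalg.inv(T@c["T_tool_cam"]);c["R"],c["t"]=M[:3,:3],M[:3,3];cv2.imwrite(f"pics/{name}.png",c["pixels"][:,:,::-1]);np.save(f"pics/{name}.npy",np.array([c["R"].tolist(),c["t"].tolist(),c["mtx"].tolist(),list(c["dist_coeffs"])],dtype=object),allow_pickle=True);return c
def loadw(name):
    a=np.load(f"pics/{name}.npy",allow_pickle=True);return dict(R=np.array(a[0]),t=np.array(a[1]),mtx=np.array(a[2]),dist_coeffs=np.array(a[3]))
E
python3 - <<'E'
from h import *
np.set_printoptions(precision=4,suppress=True)
S=vision.read_camera("scene");D=vision.read_camera("side")
sc=lambda u,v:ray(S,(170+u/2.8-.3,135+v/2.8-.3)); sd=lambda u,v:ray(D,(220+u/2.2-.3,125+v/2.2-.3))
for n,q in dict(hn=sd(318,552),hf=sd(553,455),hf2=sc(30,133),tf=sc(530,385),tn=sc(625,215)).items(): print(n,plane(*q,.14))
print("handle",plane(*sc(527,191),.275),plane(*sd(200,28),.275),tri([sc(527,191),sd(200,28)]))
print("hends",plane(*sc(508,215),.275),plane(*sc(545,168),.275))
print("tip",tri([sc(583,160),sd(134,32)]))
for q in[(203,127),(234,173),(278,235),(325,293)]: print("cast",plane(*sd(*q),.164))
for q in[(150,545),(75,335)]:pass
print("binfar",plane(*sc(775,300),.112),plane(*sc(680,515),.112))
print("brayer",plane(*sd(145,525),.02),plane(*sd(50,585),.02))
E
```

```text
hn [ 0.4152 -0.3931  0.14  ]
hf [ 0.6624 -0.4013  0.14  ]
hf2 [ 0.6666 -0.3943  0.14  ]
tf [0.7086 0.3015 0.14  ]
tn [0.4596 0.312  0.14  ]
handle [0.5792 0.2327 0.275 ] [0.5787 0.2231 0.275 ] [0.5795 0.2306 0.2719]
hends [0.6155 0.228  0.275 ] [0.5434 0.2371 0.275 ]
tip [0.5055 0.2656 0.2628]
cast [0.5575 0.1655 0.164 ]
cast [0.5541 0.0657 0.164 ]
cast [ 0.5525 -0.0532  0.164 ]
cast [ 0.5568 -0.1527  0.164 ]
binfar [0.4757 0.5011 0.112 ] [0.7604 0.4863 0.112 ]
brayer [ 0.3126 -0.241   0.02  ] [ 0.2078 -0.2612  0.02  ]
```

Scene: four grey castings lie in the channel, at side pixels (312,182), (325,205), (345,232) and (367,260). The blue and purple look-alikes, at (224,205), (246,232) and (264,278), lie on the bench and stay there. The press is at (0.562, -0.044) with its x axis at -3.6°. The handle and lever agree with that pose.

Call:
servo_tool --linear '[[0,0,-0.24],[0,0,-0.24],[0.53,-0.287,-0.25],[0.53,-0.287,-0.25],[0.53,-0.287,-0.25],[0.53,-0.287,-0.25],[0.53,-0.287,-0.25],[0.53,-0.287,-0.25]]' --rotation '[[0,0,-0.96],[0,0,-0.96],[0,0,-0.96],[0,0,-0.96],[0,0,-0.96],[0,0,-0.96],[0,0,-0.96],[0,0,-0.96]]' --fingers '[1,1,1,1,1,1,1,1]'

```text
time: 0.92
tool_pos: [0.5558, 0.2191, 0.3366]
orientation: [0.875, 3.017, 0.0]
force: [0.7, 1.1, -0.2]
width: 0.478
grasp_force: 0.0
```

Call:
servo_tool --linear '[[0,0,0],[0,0,0],[0,0,0],[0,0,0],[0,0,0],[0,0,0]]' --rotation '[[0,0,-0.32],[0,0,-0.32],[0,0,-0.32],[0,0,-0.32],[0,0,-0.32],[0,0,-0.32]]' --fingers '[1,1,1,1,1,1]'

```text
time: 1.42
tool_pos: [0.557, 0.2178, 0.3361]
orientation: [-0.113, -3.139, 0.0]
force: [0.5, 0.3, 0.1]
width: 0.048
grasp_force: 0.0
```

```bash
cat >> h.py <<'E'
P0=np.array([.562,-.044]);PX=np.array([.998,-.063]);PY=np.array([.063,.998])
def press(p): d=np.asarray(p)[:2]-P0; return np.round([d@PX*1e3,d@PY*1e3,p[2]*1e3-140],1)
def world(x,y,z): w=P0+PX*x/1e3+PY*y/1e3; return np.array([w[0],w[1],.14+z/1e3])
def go(*pts):
    "linear values for press points (mm, z above bed)"
    s=readout.sense();R=Ro.from_rotvec(s["orientation"]).as_matrix();print("press now",press(s["tool_pos"]),"F",np.round(s["force"],1),"yaw tool y",np.round(np.degrees(np.arctan2(R[1,1],R[0,1])),1))
    for p in pts: print(p,np.round(R.T@(world(*p)-s["tool_pos"])/.5,3))
E
python3 - <<'E'
from h import *
go((-48,305,200),(-48,305,112))
c=wrist("w1")
E
```

```text
press now [-21.4 260.9 196.1] F [0.5 0.3 0.1] yaw tool y 85.9
(-48, 305, 200) [ 0.054  0.088 -0.008]
(-48, 305, 112) [0.054 0.088 0.168]
```

View pics/w1.png

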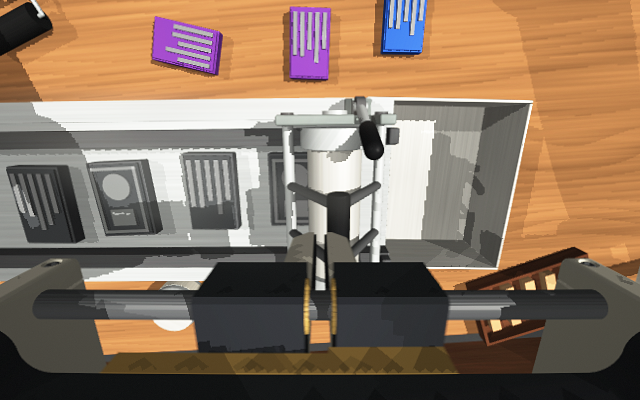

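The wrist view shows the lever's black grip at (372,150), beside the handle at (338,215), with clear room on its inner side.

Call:
servo_tool --linear '[[0.054,0.088,-0.008],[0.054,0.088,-0.008],[0.054,0.088,0.08],[0.054,0.088,0.168],[0.054,0.088,0.168],[0.1,0.088,0.172],[0.15,0.088,0.18],[0.18,0.088,0.188]]' --rotation '[[0,0,0],[0,0,0],[0,0,0],[0,0,0],[0,0,0],[0,0,0],[0,0,0],[0,0,0]]' --fingers '[1,1,1,1,1,1,1,1]'

```text
time: 2.13
tool_pos: [0.4694, 0.2678, 0.2441]
orientation: [0.111, 3.138, 0.001]
force: [1.9, 0.1, 2.0]
width: 0.005
grasp_force: 1.0
```

Run:
```python
from h import *
go((-135,305,96),(-158,305,90),(-110,305,150))
```

```text
press now [-112.   305.4  104.1] F [1.9 0.1 2. ] yaw tool y 85.9
(-135, 305, 96) [ 0.046 -0.001  0.016]
(-158, 305, 90) [ 0.092 -0.002  0.028]
(-110, 305, 150) [-0.004 -0.001 -0.092]
```

Call:
servo_tool --linear '[[0.03,0,0.01],[0.06,0,0.018],[0.09,0,0.028],[0.096,0,0.03],[0.096,0,0.03],[0.06,0,-0.07],[0.0,-0.03,-0.16],[-0.06,-0.06,-0.16]]' --rotation '[[0,0,0],[0,0,0],[0,0,0],[0,0,0],[0,0,0],[0,0,0],[0,0,0],[0,0,0]]' --fingers '[1,1,1,1,1,0.3,0,0]'

```text
time: 2.8
tool_pos: [0.4899, 0.2412, 0.325]
orientation: [0.107, 3.134, 0.005]
force: [0.3, 0.3, 0.8]
width: 0.169
grasp_force: 0.0
```

Run:
```python
from h import *
go((-2,275,200),(-2,275,122))
import numpy as np
S=vision.read_camera("scene");D=vision.read_camera("side")
a=S["pixels"][135:320,270:450];b=D["pixels"][125:245,240:400]
cv2.imwrite("pics/l2.png",np.hstack([cv2.resize(a,(400,411)),cv2.resize(b,(400,300))[:411] if 0 else cv2.copyMakeBorder(cv2.resize(b,(400,300)),0,111,0,0,cv2.BORDER_CONSTANT)])[:,:,::-1])
```

```text
press now [-89.9 280.1 185. ] F [0.3 0.3 0.8] yaw tool y 86.1
(-2, 275, 200) [-0.176 -0.009 -0.029]
(-2, 275, 122) [-0.175 -0.01   0.127]
```

View pics/l2.png

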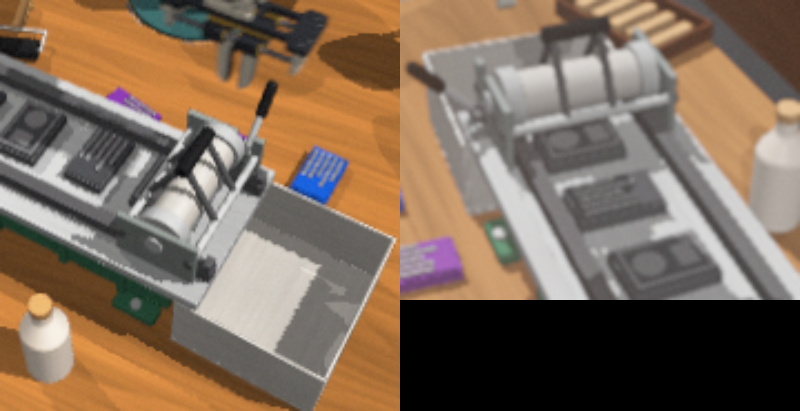

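Call:
servo_tool --linear '[[-0.09,-0.009,-0.029],[-0.176,-0.009,-0.029],[-0.176,-0.009,-0.029],[-0.176,-0.009,0.06],[-0.176,-0.009,0.127],[-0.176,-0.009,0.127],[-0.176,-0.009,0.127],[-0.176,-0.009,0.127]]' --rotation '[[0,0,0],[0,0,0],[0,0,0],[0,0,0],[0,0,0],[0,0,0],[0,0,0],[0,0,0]]' --fingers '[0,0,0,0,0,1,1,1]' --squeeze 20

```text
time: 3.57
tool_pos: [0.5777, 0.2303, 0.2576]
orientation: [0.108, 3.138, 0.001]
force: [0.1, 0.5, -0.1]
width: 0.335
grasp_force: 0.0
```

Run:
```python
from h import *
s=readout.sense();print(s["width"],s["grasp_force"])
go((-2,-280,122))
S=vision.read_camera("scene");D=vision.read_camera("side")
print("tip",press(tri([ray(S,(391.5,173.3)),ray(D,(244.8,153))])))
```

```text
0.3348689428827981 0.0
press now [ -1.6 274.7 117.6] F [ 0.1  0.5 -0.1] yaw tool y 86.1
(-2, -280, 122) [-0.006 -1.109 -0.01 ]
tip [-181.8  303.7  102.2]
```

Call:
servo_tool --linear '[[0,0,0],[0,0,0],[0,-0.03,0],[0,-0.07,0],[0,-0.13,0],[0,-0.2,0],[0,-0.27,0],[0,-0.34,0]]' --rotation '[[0,0,0],[0,0,0],[0,0,0],[0,0,0],[0,0,0],[0,0,0],[0,0,0],[0,0,0]]' --fingers '[1,1,1,1,1,1,1,1]'

```text
time: 4.33
tool_pos: [0.5671, 0.0598, 0.2576]
orientation: [0.105, 3.133, 0.003]
force: [20.5, 4.1, 3.9]
width: 0.211
grasp_force: 20.0
```

Call:
servo_tool --linear '[[0,-0.07,0],[0,-0.14,0],[0,-0.21,0],[0,-0.28,0],[0,-0.35,0],[-0.002,-0.42,0],[-0.003,-0.49,0],[-0.004,-0.55,0]]' --rotation '[[0,0,0],[0,0,0],[0,0,0],[0,0,0],[0,0,0],[0,0,0],[0,0,0],[0,0,0]]' --fingers '[1,1,1,1,1,1,1,1]'

```text
time: 5.0
tool_pos: [0.5497, -0.216, 0.2576]
orientation: [0.107, 3.135, -0.001]
force: [5.7, 6.8, 9.6]
width: 0.208
grasp_force: 20.0
```

Run:
```python
from h import *
s=readout.sense();print(s["width"],s["grasp_force"])
go((-2,-280,120))
```

```text
0.20801705443702143 20.006511211395264
press now [  -1.5 -172.4  117.6] F [5.7 6.8 9.6] yaw tool y 86.1
(-2, -280, 120) [-0.    -0.215 -0.005]
```

Call:
servo_tool --linear '[[0,-0.06,0],[0,-0.11,0],[0,-0.15,0],[0,-0.18,0],[0,-0.2,0],[0,-0.215,0],[0,-0.215,0],[0,-0.215,0]]' --rotation '[[0,0,0],[0,0,0],[0,0,0],[0,0,0],[0,0,0],[0,0,0],[0,0,0],[0,0,0]]' --fingers '[1,1,1,1,1,1,1,1]'

```text
time: 5.67
tool_pos: [0.5433, -0.3173, 0.2575]
orientation: [0.102, 3.136, 0.011]
force: [4.2, 40.2, 12.6]
width: 0.216
grasp_force: 20.0
```

Run:
```python
from h import *
go((-2,-276,117))
```

```text
press now [  -1.4 -274.   117.5] F [ 4.2 40.2 12.6] yaw tool y 86.3
(-2, -276, 117) [ 0.001 -0.004  0.001]
```

Call:
servo_tool --linear '[[0,0.006,0],[0,0.006,0],[0,0.006,0],[0,0.006,0],[0,0.006,-0.08],[0,0.006,-0.16],[0,0.08,-0.2],[0,0.16,-0.2]]' --rotation '[[0,0,0],[0,0,0],[0,0,0],[0,0,0],[0,0,0],[0,0,0],[0,0,0.2],[0,0,0.9]]' --fingers '[0,0,0,0,0,0,0,0]'

```text
time: 6.33
tool_pos: [0.5474, -0.2432, 0.3598]
orientation: [0.507, 3.095, -0.003]
force: [1.1, 0.7, 0.4]
width: 0.5
grasp_force: 0.0
```

Run:
```python
from h import *
go((0,-160,200))
```

```text
press now [  -2.  -199.7  219.8] F [1.1 0.7 0.4] yaw tool y 71.4
(0, -160, 200) [0.017 0.078 0.039]
```

Call:
servo_tool --linear '[[0.01,0.03,0],[0.017,0.078,0],[0.017,0.078,0],[0.017,0.078,0],[0.017,0.078,0],[0.017,0.078,0],[0.017,0.078,0],[0.017,0.078,0]]' --rotation '[[0,0,0.833],[0,0,0.833],[0,0,0.833],[0,0,0.833],[0,0,0.833],[0,0,0.833],[0,0,0.833],[0,0,0.833]]' --fingers '[0,0,0,0,0,0,0,0]'

```text
time: 7.0
tool_pos: [0.5512, -0.2027, 0.3547]
orientation: [1.93, 2.479, -0.0]
force: [0.7, 0.2, -0.2]
width: 0.497
grasp_force: 0.0
```

Call:
servo_tool --linear '[[0,0,0],[0,0,0],[0,0,0],[0,0,0]]' --rotation '[[0,0,0.2],[0,0,0.2],[0,0,0.2],[0,0,0.2]]' --fingers '[-0.2,-0.2,-0.2,-0.2]'

```text
time: 7.33
tool_pos: [0.5513, -0.2027, 0.3547]
orientation: [2.291, 2.15, -0.0]
force: [-0.5, -0.4, -0.5]
width: 0.598
grasp_force: 0.0
```

Run:
```python
from h import *
go((0,-165,60),(0,-165,7))
D=vision.read_camera("side")
cv2.imwrite("pics/d3.png",cv2.resize(D["pixels"][125:395,220:480],None,fx=2.2,fy=2.2)[:,:,::-1])
```

```text
press now [  -0.7 -159.1  214.7] F [-0.5 -0.4 -0.5] yaw tool y -3.6
(0, -165, 60) [-0.012  0.001  0.309]
(0, -165, 7) [-0.012  0.001  0.415]
```

View pics/d3.png

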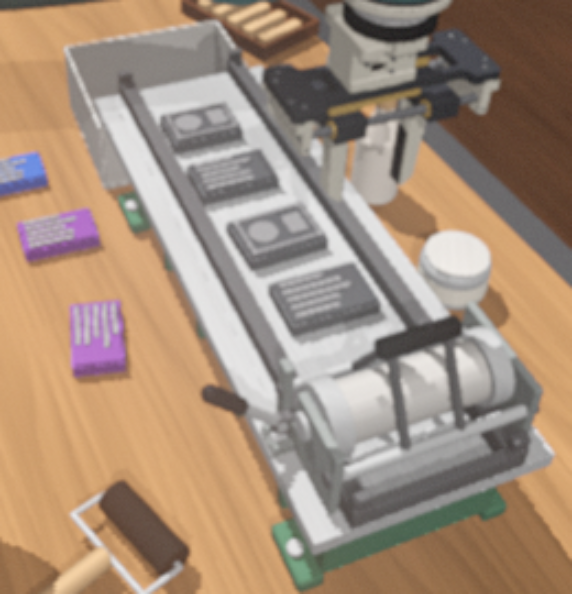

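Four castings remain in the channel at (202,127), (234,173), (278,235) and (325,295). The carriage is at the head. I'll go down behind the last casting and push all four.

Call:
servo_tool --linear '[[-0.026,0.001,0.08],[-0.026,0.001,0.16],[-0.026,0.001,0.24],[-0.026,0.001,0.32],[-0.026,0.001,0.38],[-0.026,0.001,0.413],[-0.026,0.001,0.413],[0.0,0.001,0.413]]' --rotation '[[0,0,0],[0,0,0],[0,0,0],[0,0,0],[0,0,0],[0,0,0],[0,0,0],[0,0,0]]' --fingers '[-0.2,-0.2,-0.2,-0.2,-0.2,-0.2,-0.2,-0.2]'

```text
time: 8.05
tool_pos: [0.5515, -0.2034, 0.148]
orientation: [-2.286, -2.154, 0.001]
force: [0.3, 0.4, 0.6]
width: 0.598
grasp_force: 0.0
```

Call:
servo_tool --linear '[[0.02,0,0],[0.05,0,0],[0.09,0,0],[0.13,0,0],[0.17,0,0],[0.21,0,0],[0.25,0,0],[0.29,0,0]]' --rotation '[[0,0,0],[0,0,0],[0,0,0],[0,0,0],[0,0,0],[0,0,0],[0,0,0],[0,0,0]]' --fingers '[-0.2,-0.2,-0.2,-0.2,-0.2,-0.2,-0.2,-0.2]'

```text
time: 8.72
tool_pos: [0.5608, -0.0588, 0.1502]
orientation: [2.282, 2.15, -0.004]
force: [-0.6, -24.9, 0.9]
width: 0.599
grasp_force: 12.8
```

Run:
```python
from h import *
go((0,100,6),(0,345,6))
D=vision.read_camera("side")
cv2.imwrite("pics/d4.png",cv2.resize(D["pixels"][125:395,220:480],None,fx=2.2,fy=2.2)[:,:,::-1])
```

```text
press now [ -0.3 -14.8  10.2] F [ -0.6 -24.9   0.9] yaw tool y -3.4
(0, 100, 6) [0.23  0.001 0.007]
(0, 345, 6) [0.72  0.003 0.004]
```

View pics/d4.png

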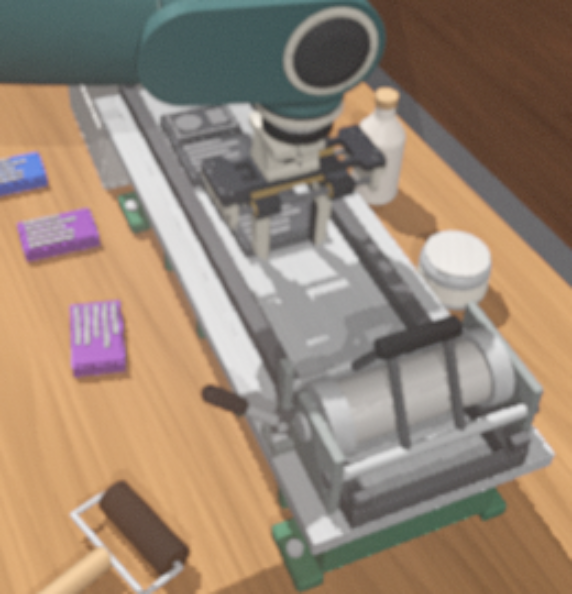

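Train of castings is moving squarely ahead of the fingers at about (265,225).

Call:
servo_tool --linear '[[0.03,0,0.006],[0.07,0,0.006],[0.11,0,0.006],[0.15,0,0.006],[0.19,0,0.006],[0.23,0,0.006],[0.27,0,0.006],[0.31,0,0.006]]' --rotation '[[0,0,0],[0,0,0],[0,0,0],[0,0,0],[0,0,0],[0,0,0],[0,0,0],[0,0,0]]' --fingers '[-0.2,-0.2,-0.2,-0.2,-0.2,-0.2,-0.2,-0.2]'

```text
time: 9.43
tool_pos: [0.5712, 0.094, 0.1499]
orientation: [2.28, 2.145, -0.002]
force: [-2.3, -36.1, 22.3]
width: 0.6
grasp_force: 18.3
```

Call:
servo_tool --linear '[[0.04,0,0],[0.08,0,0],[0.12,0,0],[0.16,0,0],[0.2,0,0],[0.24,0,0],[0.27,0,0],[0.3,0,0]]' --rotation '[[0,0,0],[0,0,0],[0,0,0],[0,0,0],[0,0,0],[0,0,0],[0,0,0],[0,0,0]]' --fingers '[-0.2,-0.2,-0.2,-0.2,-0.2,-0.2,-0.2,-0.2]'

```text
time: 10.1
tool_pos: [0.5795, 0.2471, 0.1487]
orientation: [2.283, 2.152, 0.003]
force: [-1.4, -16.3, 11.8]
width: 0.601
grasp_force: 8.0
```

Run:
```python
from h import *
go((0,345,8))
D=vision.read_camera("scene")
cv2.imwrite("pics/d5.png",cv2.resize(D["pixels"][135:320,190:470],None,fx=2.8,fy=2.8)[:,:,::-1])
```

```text
press now [ -0.9 291.6   8.7] F [ -1.4 -16.3  11.8] yaw tool y -3.4
(0, 345, 8) [0.107 0.002 0.001]
```

View pics/d5.png

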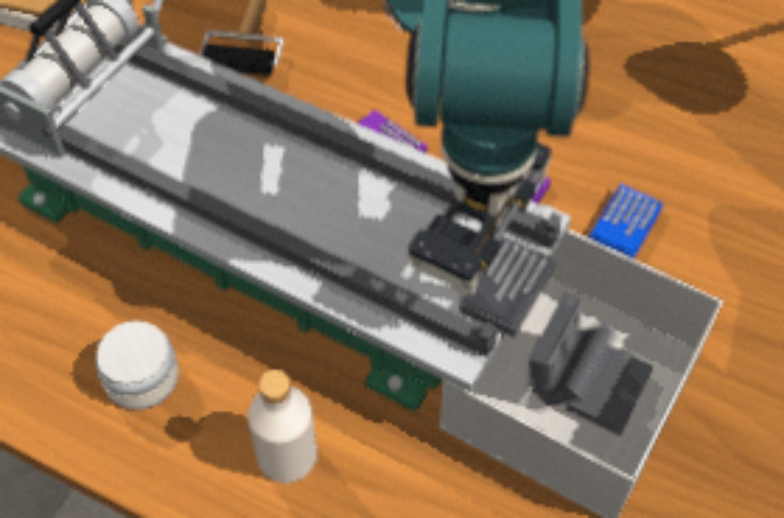

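Three castings are in the bin, at about (555,340), (590,365) and (615,390), one of them standing on edge. The last one is at the tail edge (510,285), so I push on.

Call:
servo_tool --linear '[[0.03,0,0],[0.06,0,0],[0.09,0,0],[0.12,0,0],[0.14,0,-0.004],[0.14,0,-0.004],[0.05,0,-0.04],[-0.05,0,-0.12]]' --rotation '[[0,0,0],[0,0,0],[0,0,0],[0,0,0],[0,0,0],[0,0,0],[0,0,0],[0,0,0]]' --fingers '[-0.2,-0.2,-0.2,-0.2,-0.2,-0.2,-0.2,-0.2]'

```text
time: 10.82
tool_pos: [0.5771, 0.2444, 0.185]
orientation: [-2.282, -2.156, 0.007]
force: [0.5, -0.6, 0.7]
width: 0.6
grasp_force: 0.0
```

Call:
servo_tool --linear '[[-0.06,0,-0.2],[-0.14,0,-0.28],[-0.2,0,-0.3],[-0.26,0,-0.3],[-0.26,0,-0.3],[-0.26,0,-0.3],[-0.26,0,-0.3]]' --rotation '[[0,0,0],[0,0,0],[0,0,0],[0,0,0],[0,0,0],[0,0,0],[0,0,0]]' --fingers '[0,0,0,0,0,0,0]'

```text
time: 11.4
tool_pos: [0.5709, 0.1136, 0.3393]
orientation: [2.288, 2.15, 0.004]
force: [-0.1, 0.4, -1.1]
width: 0.498
grasp_force: 0.0
```

Run:
```python
from h import *
go((0,-275,200))
D=vision.read_camera("scene");W=wrist("w6")
a=cv2.resize(D["pixels"][185:325,340:470],None,fx=3,fy=3);b=cv2.resize(W["pixels"],(390,244))
cv2.imwrite("pics/d6.png",np.vstack([a,b])[:,:,::-1][:600] if 0 else np.hstack([a,cv2.copyMakeBorder(b,0,a.shape[0]-244,0,0,cv2.BORDER_CONSTANT)])[:,:,::-1])
```

```text
press now [ -1.1 157.8 199.3] F [-0.1  0.4 -1.1] yaw tool y -3.6
(0, -275, 200) [-0.866  0.001 -0.002]
```

View pics/d6.png

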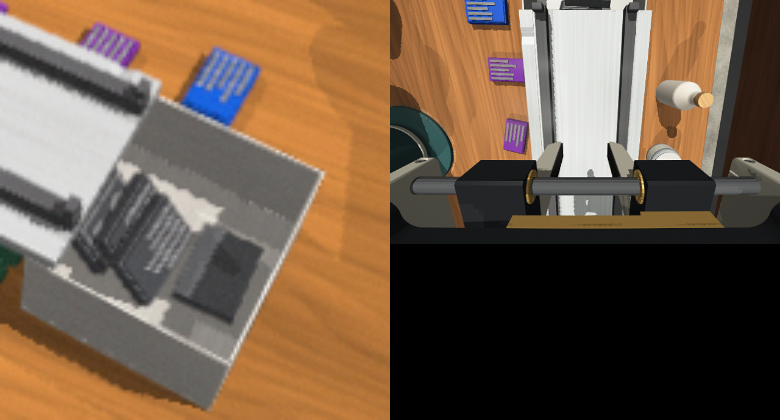

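The bed is clear. Four castings show in the bin: leaning at about (95,220), (125,230) and (155,250), and one flat at (215,270). Next is returning the carriage.

Call:
servo_tool --linear '[[-0.866,0.001,0],[-0.866,0.001,0],[-0.866,0.001,0],[-0.866,0.001,0],[-0.866,0.001,0],[-0.866,0.001,0],[-0.866,0.001,0],[-0.866,0.001,0]]' --rotation '[[0,0,-1],[0,0,-1],[0,0,-1],[0,0,-1],[0,0,-1],[0,0,-1],[0,0,-1],[0,0,-1]]' --fingers '[0,0,0,0,0,0,0,0]'

```text
time: 12.17
tool_pos: [0.553, -0.195, 0.3364]
orientation: [-1.067, -2.953, -0.0]
force: [1.3, 0.3, 0.3]
width: 0.501
grasp_force: 0.0
```

Run:
```python
from h import *
go((0,-275,200))
```

```text
press now [   0.5 -151.2  196.4] F [1.3 0.3 0.3] yaw tool y 50.3
(0, -275, 200) [-0.145 -0.201 -0.007]
```

Call:
servo_tool --linear '[[-0.145,-0.2,-0.007],[-0.145,-0.2,-0.007],[-0.145,-0.2,-0.007],[-0.145,-0.2,-0.007],[-0.145,-0.2,-0.007],[-0.145,-0.2,-0.007],[-0.145,-0.2,-0.007]]' --rotation '[[0,0,-0.375],[0,0,-0.375],[0,0,-0.375],[0,0,-0.375],[0,0,-0.375],[0,0,-0.375],[0,0,-0.375]]' --fingers '[0,0,0,0,0,0,0]'

```text
time: 12.75
tool_pos: [0.5445, -0.3167, 0.34]
orientation: [-0.179, -3.135, -0.001]
force: [-0.1, -0.1, 0.3]
width: 0.502
grasp_force: 0.0
```

Run:
```python
from h import *
go((0,-274,118))
```

```text
press now [  -0.3 -273.2  200. ] F [-0.1 -0.1  0.3] yaw tool y 83.5
(0, -274, 118) [-0.001 -0.002  0.164]
```

Call:
servo_tool --linear '[[0,-0.002,0.06],[0,-0.002,0.12],[0,-0.002,0.164],[0,-0.002,0.164],[0,-0.002,0.164],[0,-0.002,0.164],[0,-0.002,0.164],[0,-0.002,0.164]]' --rotation '[[0,0,-0.032],[0,0,-0.032],[0,0,-0.032],[0,0,-0.032],[0,0,-0.032],[0,0,-0.032],[0,0,-0.032],[0,0,-0.032]]' --fingers '[0,0,0,0,1,1,1,1]' --squeeze 20

```text
time: 13.42
tool_pos: [0.5443, -0.3185, 0.2609]
orientation: [0.097, 3.138, -0.002]
force: [0.1, 0.8, -0.4]
width: 0.26
grasp_force: 0.0
```

Call:
servo_tool --linear '[[0,0,0],[0,0.02,0],[0,0.06,0],[0,0.13,0],[0,0.2,0],[0,0.27,0],[0,0.34,0],[0,0.41,0]]' --rotation '[[0,0,0],[0,0,0],[0,0,0],[0,0,0],[0,0,0],[0,0,0],[0,0,0],[0,0,0]]' --fingers '[1,1,1,1,1,1,1,1]'

```text
time: 14.08
tool_pos: [0.5571, -0.1131, 0.2605]
orientation: [0.099, 3.136, -0.003]
force: [14.2, -7.5, 1.0]
width: 0.21
grasp_force: 20.0
```

Run:
```python
from h import *
s=readout.sense();print(s["width"],s["grasp_force"])
go((0,275,118))
```

```text
0.2102369351296969 20.000010430812836
press now [ -0.5 -69.2 120.5] F [14.2 -7.5  1. ] yaw tool y 86.4
(0, 275, 118) [-0.001  0.688  0.004]
```

Call:
servo_tool --linear '[[0,0.07,0],[0,0.14,0],[0,0.21,0],[0,0.28,0],[0,0.35,0],[0,0.42,0],[0,0.48,0],[0,0.53,0]]' --rotation '[[0,0,0],[0,0,0],[0,0,0],[0,0,0],[0,0,0],[0,0,0],[0,0,0],[0,0,0]]' --fingers '[1,1,1,1,1,1,1,1]'

```text
time: 14.75
tool_pos: [0.5737, 0.1524, 0.2605]
orientation: [0.097, 3.136, -0.0]
force: [11.5, -7.0, 1.2]
width: 0.208
grasp_force: 20.0
```

Call:
servo_tool --linear '[[0,0.04,0],[0,0.08,0],[0,0.11,0],[0,0.13,0],[0,0.14,0],[0,0.15,0],[0,0.155,0],[0,0.155,0]]' --rotation '[[0,0,0],[0,0,0],[0,0,0],[0,0,0],[0,0,0],[0,0,0],[0,0,0],[0,0,0]]' --fingers '[1,1,1,1,1,1,1,1]'

```text
time: 15.42
tool_pos: [0.5785, 0.2286, 0.2605]
orientation: [0.097, 3.137, 0.001]
force: [7.0, 2.7, 3.1]
width: 0.208
grasp_force: 20.0
```

Run:
```python
from h import *
s=readout.sense();print(s["width"],s["grasp_force"])
go((0,275,118))
```

```text
0.20797112180622904 20.000579953193665
press now [ -0.7 273.1 120.5] F [7.  2.7 3.1] yaw tool y 86.5
(0, 275, 118) [-0.001  0.004  0.005]
```

Push the last couple of millimetres against the stop, then release and lift.

Call:
servo_tool --linear '[[0,0.006,0],[0,0.01,0],[0,0.012,0],[0,0.012,0]]' --rotation '[[0,0,0],[0,0,0],[0,0,0],[0,0,0]]' --fingers '[1,1,1,1]'

```text
time: 15.75
tool_pos: [0.5788, 0.232, 0.2605]
orientation: [0.1, 3.137, -0.006]
force: [3.3, -16.5, 3.9]
width: 0.208
grasp_force: 20.0
```

Call:
servo_tool --linear '[[0,-0.004,0],[0,-0.004,0],[0,-0.004,0],[0,-0.004,0],[0,-0.004,-0.08],[0,-0.004,-0.16],[0.07,0.02,-0.2],[0.15,0.04,-0.2]]' --rotation '[[0,0,0],[0,0,0],[0,0,0],[0,0,0],[0,0,0],[0,0,0],[0,0,0],[0,0,0]]' --fingers '[0,0,0,0,0,0,0.5,1]'

```text
time: 16.42
tool_pos: [0.5051, 0.2588, 0.3634]
orientation: [0.1, 3.136, 0.003]
force: [0.5, 0.7, 0.8]
width: 0.407
grasp_force: 0.0
```

Run:
```python
from h import *
go((-212,305,170),(-212,305,85))
c=wrist("w7")
S=vision.read_camera("scene");D=vision.read_camera("side")
a=cv2.resize(S["pixels"][160:310,310:460],(400,400));b=cv2.resize(D["pixels"][110:235,230:355],(400,400))
cv2.imwrite("pics/l7.png",np.hstack([a,b])[:,:,::-1])
```

```text
press now [-75.9 298.7 223.4] F [0.5 0.7 0.8] yaw tool y 86.4
(-212, 305, 170) [0.273 0.012 0.106]
(-212, 305, 85) [0.273 0.012 0.276]
```

View pics/l7.png

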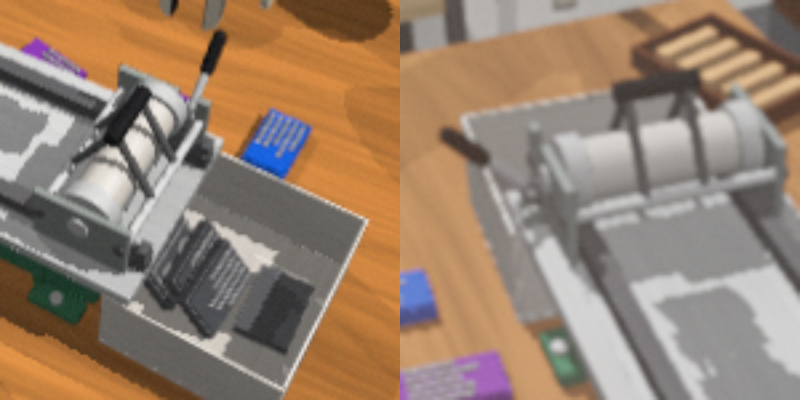

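Carriage is home with the handle at (128,115). The lever sticks out at (215,50) in the left crop and (460,145) in the right. Four castings show in the bin. I push the lever back from outside.

Call:
servo_tool --linear '[[0.1,0.012,0.03],[0.19,0.012,0.06],[0.272,0.012,0.1],[0.272,0.012,0.18],[0.272,0.012,0.26],[0.272,0.012,0.27],[0.272,0.012,0.27],[0.24,0.012,0.266]]' --rotation '[[0,0,0],[0,0,0],[0,0,0],[0,0,0],[0,0,0],[0,0,0],[0,0,0],[0,0,0]]' --fingers '[1,1,1,1,1,1,1,1]'

```text
time: 17.23
tool_pos: [0.3845, 0.2721, 0.2271]
orientation: [-0.096, -3.139, 0.0]
force: [-12.9, -1.0, 8.3]
width: 0.007
grasp_force: 6.5
```

Run:
```python
from h import *
go((-180,305,92),(-150,305,98),(-125,305,102),(-103,305,102),(-96,305,102))
```

```text
press now [-197.1  304.2   87.1] F [-12.9  -1.    8.3] yaw tool y 86.5
(-180, 305, 92) [-0.034  0.001 -0.01 ]
(-150, 305, 98) [-0.094  0.001 -0.022]
(-125, 305, 102) [-0.144  0.001 -0.03 ]
(-103, 305, 102) [-0.188  0.001 -0.03 ]
(-96, 305, 102) [-0.202  0.001 -0.03 ]
```

Call:
servo_tool --linear '[[-0.02,0,-0.006],[-0.034,0,-0.01],[-0.05,0,-0.014]]' --rotation '[[0,0,0],[0,0,0],[0,0,0]]' --fingers '[1,1,1]'

```text
time: 17.48
tool_pos: [0.4113, 0.2705, 0.2348]
orientation: [0.098, 3.139, 0.001]
force: [-2.4, 0.5, 2.0]
width: 0.001
grasp_force: 1.3
```

Run:
```python
from h import *
go((-150,305,98),(-125,305,102),(-103,305,102),(-96,305,102))
S=vision.read_camera("scene");D=vision.read_camera("side")
a=cv2.resize(S["pixels"][160:260,330:430],(400,400));b=cv2.resize(D["pixels"][110:210,230:330],(400,400))
cv2.imwrite("pics/l8.png",np.hstack([a,b])[:,:,::-1])
```

```text
press now [-170.2  304.4   94.8] F [-2.4  0.5  2. ] yaw tool y 86.4
(-150, 305, 98) [-0.04   0.001 -0.006]
(-125, 305, 102) [-0.09   0.001 -0.014]
(-103, 305, 102) [-0.134  0.001 -0.014]
(-96, 305, 102) [-0.148  0.001 -0.014]
```

View pics/l8.png

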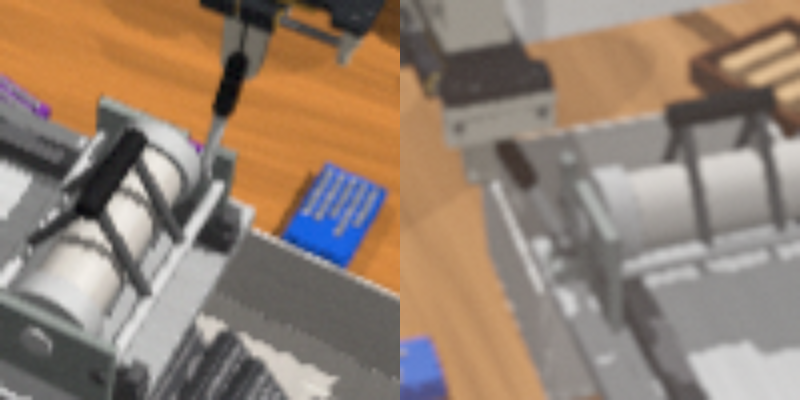

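The lever, with its grip at (230,85) in the left crop, is rising with the finger. I carry on over to locked, then withdraw.

Call:
servo_tool --linear '[[-0.03,0,-0.006],[-0.06,0,-0.012],[-0.09,0,-0.014],[-0.11,0,-0.014],[-0.13,0,-0.014],[-0.145,0,-0.014],[-0.155,0,-0.014],[-0.155,0,-0.014]]' --rotation '[[0,0,0],[0,0,0],[0,0,0],[0,0,0],[0,0,0],[0,0,0],[0,0,0],[0,0,0]]' --fingers '[1,1,1,1,1,1,1,1]'

```text
time: 18.25
tool_pos: [0.482, 0.2662, 0.2394]
orientation: [-0.093, -3.125, 0.002]
force: [-55.8, 0.3, 12.6]
width: 0.006
grasp_force: 28.4
```

Run:
```python
from h import *
go((-92,305,102))
S=vision.read_camera("scene");D=vision.read_camera("side")
a=cv2.resize(S["pixels"][160:260,330:430],(400,400));b=cv2.resize(D["pixels"][110:210,230:330],(400,400))
cv2.imwrite("pics/l9.png",np.hstack([a,b])[:,:,::-1])
```

```text
press now [-99.4 304.5  99.4] F [-55.8   0.3  12.6] yaw tool y 86.6
(-92, 305, 102) [-0.015  0.001 -0.005]
```

Firm stop at exactly the predicted locked position (x -99, about 56 N). Back off and lift.

Call:
servo_tool --linear '[[0.06,0,0],[0.13,0,0],[0.2,0,-0.04],[0.2,0,-0.12],[0.2,0,-0.2],[0.2,-0.06,-0.28],[0.2,-0.06,-0.3],[0.2,-0.06,-0.3]]' --rotation '[[0,0,0],[0,0,0],[0,0,0],[0,0,0],[0,0,0],[0,0,0],[0,0,0],[0,0,0]]' --fingers '[1,1,1,1,1,1,1,1]'

```text
time: 19.02
tool_pos: [0.3858, 0.2411, 0.3947]
orientation: [0.098, 3.135, 0.005]
force: [-0.2, 0.6, 1.4]
width: 0.008
grasp_force: 0.0
```

Run:
```python
from h import *
go((-92,305,102))
S=vision.read_camera("scene");D=vision.read_camera("side")
a=cv2.resize(S["pixels"][160:310,310:460],(400,400));b=cv2.resize(D["pixels"][110:210,230:330],(400,400))
cv2.imwrite("pics/l10.png",np.hstack([a,b])[:,:,::-1])
```

```text
press now [-193.8  273.4  254.7] F [-0.2  0.6  1.4] yaw tool y 86.4
(-92, 305, 102) [-0.202  0.062  0.307]
```

View pics/l10.png

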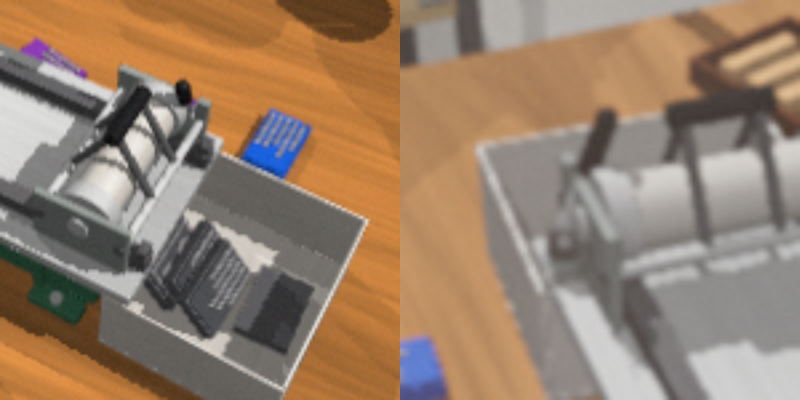

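The lever is upright and leaning in, with its grip at (183,92). The handle is back at its starting pixel, scene (358,203), and the castings are unchanged in the bin.

Run:
```python
from h import *
from rig import r
S=vision.read_camera("scene");D=vision.read_camera("side")
p=press(tri([ray(S,(378.6,191.9)),ray(D,(281.3,138.8))]));print("tip",p)
if abs(p[0]+74)<15: print(r.job_done())
```

```text
tip [-74.5 307.  123.8]
the job is handed in; nothing more can be done
None
```

I tipped all four castings into the scrap bin, rolled the carriage home against its tail stop, returned the lock lever to locked and handed the job in; the pictures and measurements agree with that, but no verdict came back.

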